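# Stand the feeding plate in the drying rack

## Task

Take the larger of the two feeding plates that lean against the sandstone-coloured hide and stand it upright in the one free slot of the wooden rack, the slot with the steel drip tray under it. Lower it in until it sits on both rails, do not let it drop, and let go. Leave the smaller plate on the hide and everything else where it is.

Things in the scene. Friction and masses are not known exactly. Their poses are not given: they have to be found in the camera images.
- plate: The plate to move: flat cream-white disc, 130 mm across, 9 mm thick, about 0.2 kg. Its x axis is the disc's axis; origin at mid-thickness, 57.7 mm from the centre. It starts leaning 35 degrees from vertical on the hide's slope, x pointing away from the robot and up; its upper rim, on the robot's side, is free on both faces: grip the faces there, the tool tilted like the plate.
- plate_center (a point): The centre of that plate (centre of the disc, at mid-thickness).
- hide: Fixed resin hide, 300 mm wide (y), 85 mm high; origin under its middle. Its slope looks along its +x (away from the robot), leaning back 35 degrees from vertical, and backs the plates up to 66 mm above the pair of toes, 60 mm apart, on which each rim rests. Roof behind the slope 57 mm high. Places 75 mm either side of the middle (y): large plate in one, small in the other.
- rack: Fixed wooden rack; origin under its middle. Two rails along its y, tops 30 mm high, 60 mm apart inside. Three slots at y = -62, 0, +62 mm: on each rail two dowel tines (8 mm thick, tops 80 mm high), 17 mm gap between them. A plate stands in a slot with faces square to the rack's y, its rim on the inner edges of both rails, its lowest point 7 mm below the rail tops.
- drip_tray: Fixed shallow steel tray, 150 x 44 x 8 mm, on the worktop under the free slot, axes parallel to the rack's. Origin under its middle, straight below the middle of the free slot; the 130 mm plate's centre is 87.7 mm above this origin when seated.
- small_plate_center (a point): Centre of the smaller leaning plate, 90 mm in diameter and 9 mm thick; stays on the hide.
- rack_plate_a_center (a point): Centre of a 130 mm plate, 9 mm thick, standing in one of the other two slots; stays there.
- rack_plate_b_center (a point): Centre of a 100 mm plate, 9 mm thick, standing in the other taken slot; stays there.
- tongs: Steel feeding tongs, 160 mm long, 11 mm high, lying along their own x between hide and rack; origin under the middle.
- jar: Closed jar, 60 mm in diameter, 75 mm high; origin under its middle.
- bowl: Small white bowl, 100 mm across, 40 mm high; origin under its middle.
- spoon: Spoon lying to the left of the hide; origin under its middle.
Not all that is in view belongs to the job. Leave any green look-alike of the plate alone. What is shaped like the drip_tray but black is not meant.

How it is judged:
By the outcome, as a careful person would: the job done as asked, in the order asked, and still so for the second after the job is handed in, with the robot touching nothing.
It also fails if it takes over 42 s, if anything falls off the work surface, if the arm or the gripper's body presses on something with over 40 N, if the wrist force passes 120 N, or if a joint passes its speed limit or range.

## Robot

A 7-joint arm with a two-finger parallel gripper is mounted at the origin on the work surface. World frame = base frame: x ahead of the robot, y to its left, z up, the work surface at z = 0. Lengths are in mm, angles in rad, forces in N, time in s.
With the tool pointing down it reaches from about 350 to 900 mm from the base axis. Payload 8.1 kg.
Tool frame: the origin (TCP) lies between the finger pads; the fingertips stand 11 mm ahead of it and the grasp point (between the pads) lies 8 mm behind it (tip_reach is the distance from the TCP to the fingertips, in mm); z points along the fingers, y is the direction in which the jaws open and shut (so a half turn about z gives the same grasp; the last joint's range is limited). The gripper opens to 85 mm and grips with 20 to 120 N. Pads are 22 mm wide; open, the fingers measure 114 mm over their backs; the gripper's body (76 mm by 85 mm) begins 54 mm behind the grasp point. The pads swing forward as they close: fully open they stand 13 mm farther back than shut.
Start: joints at [-0.103, 0.434, 0.025, 1.573, -0.012, 1.134, -0.075], TCP at [625.013, -0.027, 242.323] pointing down, gripper open.
Joint ranges: [-2.62, 2.62], [-0.44, 2.09], [-1.27, 1.32], [0.08, 2.57], [-1.32, 4.46], [0.12, 2], [-2.74, 2.74]. Speed limits (rad/s): [2.22, 2.22, 3.01, 3.01, 3.14, 3.14, 3.14].

## Interface

Orientations are given as a rotation vector (axis times angle).
In Python, from station import read_state, grab_frame, hand_in, tip_reach gives the robot as it stands. The module is installed in compiled form; this text tells all that it offers.
- The arm moves only by the tool step_arm, never from a script. Its argument "plan" is a list that holds one entry, the list of rows, each a list of 6 numbers: the shift along the tool's x, y, z in units of 0.05 m (1.0 is 0.05 m), then the turn, a rotation vector about the tool's x, y, z in units of 0.12 rad (1.0 is 0.12 rad). A call has 1 to 20 rows; each row shifts and turns the commanded pose from where the row before left it, along the tool's axes as they then stand; what a row does not reach is not made up. A row lasts 1/10 s, in which the tool goes at most 50 mm and 8.59 degrees, less where a joint would pass 70% of its speed; a pose out of reach is approached as far as the arm can. A call with a number of a shift or a turn outside -1 to 1 is refused whole. A call with a gripper value outside its range is refused whole. "grip" is the closure, from 0 (fully open) to 1 (shut), set as the call begins (left out, the last holds). The fingers move at their own pace and stop on an object; "squeeze" is the grip in N (left out, the last holds). Time passes only in rows, so rows that do not move let the fingers close. It gives the time, the measured TCP pose, the force and the opening at its end, in the units of the state.
- read_state(): the state, without advancing time (a new reading comes with each control period).
- grab_frame(name): name is "scene" or "side" or "wrist"; returns a dict with "pixels" (400x640x3 uint8, blue, green, red), "vertical_fov" (degrees; the focal length in pixels is half the picture's height over the tangent of half this angle, whatever the lens; pixels are square), "cx", "cy" (the principal point, pixels), "position" and "rotation" of the camera in the world; the wrist camera has in their place "T_tool_cam" (4x4, takes a point from camera to tool coordinates, whose origin is the TCP and whose axes are the flange's). Camera axes: x right, y up, looking along -z (the intrinsics and any distortion apply to the point x, -y, -z); pixel columns grow to the right and rows downward; lengths in mm; the calibration is good to about 2 mm. A picture is of the moment at which its call begins: read the wrist's pose just before it. There is no depth.
- hand_in(): hands the job in, once; it reports no verdict.
The state is a dict: "time": time; "qpos": joint angles; "joint_velocities": joint speeds; "effort": joint torques, N m; "eef_pos": TCP position; "tcp_rot": TCP orientation; "contact_force": force on the tool from outside, world axes, zero at the start; "ft_torque": the same for the moment, N m; "grip_width": finger opening in mm.
Only numpy, scipy, OpenCV 4.12 (cv2) and the standard library are available. Lean on these libraries where they do the work, as an engineer would, in place of code of your own. Each camera call takes 0.05 s, during which the arm holds its last target.

## Working session

There is one attempt and no reset: what is moved stays moved. The work goes in short steps, Python scripts to look and compute and a tool call to move; the robot and the scene stay as the last step left them, time stands still between calls to the robot, and variables do not carry over. Pictures are saved under pics/ and viewed, and the job is handed in when it is done.

Besides the shell and the picture viewer there is one more tool, called after "Call:" as name(argument=value, ...), one argument or row to a line, values as JSON. step_arm: Moves the arm, as the interface text tells. Shifts and turns lie within -1 to 1; 1 stands for 0.05 m of shift or 0.12 rad of turn. Its arguments: {"type":"object","properties":{"plan":{"type":"array"},"grip":{"type":"number"},"squeeze":{"type":"number"}},"required":["plan"]}

```bash
mkdir -p pics; python3 - <<'E'
from station import *
import cv2,pickle
print(read_state(),tip_reach)
for n in("scene","side","wrist"):
    f=grab_frame(n); cv2.imwrite(f"pics/{n}0.png",f["pixels"]); pickle.dump(f,open(f"{n}0.pkl","wb"))
    print(n,{k:v for k,v in f.items() if k!="pixels"})
E
```

```text
{'time': 0.0, 'qpos': array([-0.10260586,  0.4352258 ,  0.02495473,  1.57409051, -0.01162043,
        1.13400787, -0.07509509]), 'joint_velocities': array([-1.50927437e-04, -3.77949844e-04,  7.53833827e-05, -3.62939572e-04,
       -1.32342568e-03, -1.78417456e-05,  4.34564973e-04]), 'effort': array([ 8.97134169e-05, -6.70461059e+01,  1.02531374e+00, -3.16203833e+01,
        1.55155628e-02,  1.25530543e-02, -1.11555586e-06]), 'eef_pos': array([ 6.24510497e+02, -3.45345477e-02,  2.41526536e+02]), 'tcp_rot': array([-2.22076561e+00, -2.22065216e+00,  1.88755799e-03]), 'contact_force': array([0.02367778, 0.30847161, 0.24685292]), 'ft_torque': array([0.00459695, 0.02690284, 0.0710593 ]), 'grip_width': 85.23917597432002} 11.0
scene {'vertical_fov': 53.901576749143494, 'cx': 319.5742725375121, 'cy': 195.52594900450455, 'position': array([ 994.24957634, -322.72233606,  815.36761354]), 'rotation': array([0.65058625, 0.3177268 , 0.89677263])}
side {'vertical_fov': 49.13703107546912, 'cx': 326.60360480393814, 'cy': 196.78008429232617, 'position': array([ 274.48964695, 1017.38658335, 1020.1952235 ]), 'rotation': array([ 0.15196918, -1.16051284, -2.6889961 ])}
wrist {'vertical_fov': 63.822641409448586, 'cx': 317.6996645772499, 'cy': 198.16682640580615, 'T_tool_cam': array([[-7.59676846e-06,  9.63332806e-01,  2.68309345e-01,
         6.76988388e+01],
       [ 9.99999993e-01, -2.48116259e-05,  1.17396663e-04,
        -6.96575508e-01],
       [ 1.19749247e-04,  2.68309344e-01, -9.63332799e-01,
        -1.30460274e+02],
       [ 0.00000000e+00,  0.00000000e+00,  0.00000000e+00,
         1.00000000e+00]])}
```

View pics/scene0.png

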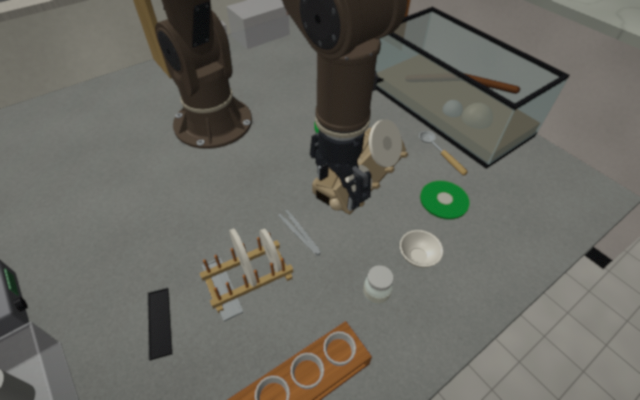

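View pics/side0.png

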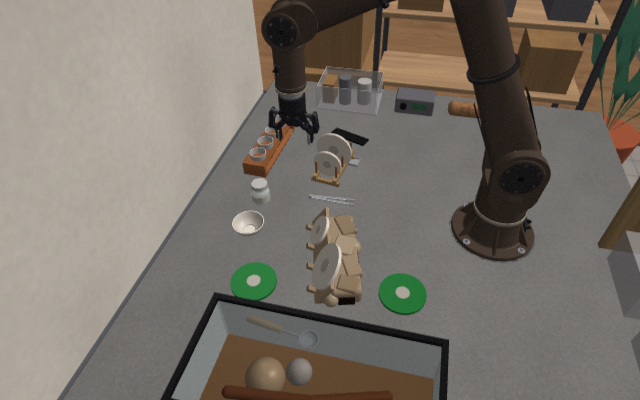

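View pics/wrist0.png

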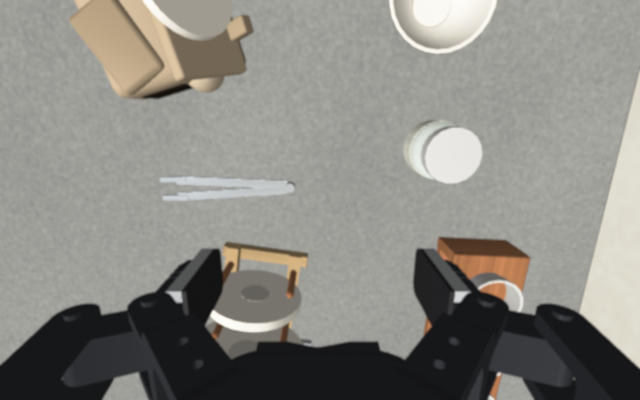

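```bash
cat > h.py <<'E'
import numpy as np,cv2,pickle
from scipy.spatial.transform import Rotation as R
def load(n): return pickle.load(open(n+".pkl","rb"))
def cam(f):
    fl=200/np.tan(np.radians(f["vertical_fov"]/2))
    if "T_wc" in f: return fl,f["T_wc"][:3,:3],f["T_wc"][:3,3]
    return fl,R.from_rotvec(f["rotation"]).as_matrix(),np.array(f["position"])
def ray(f,u,v):
    fl,Rm,p=cam(f); d=Rm@np.array([(u-f["cx"])/fl,-(v-f["cy"])/fl,-1]); return p,d/np.linalg.norm(d)
def plane(f,u,v,z):
    p,d=ray(f,u,v); return p+d*(z-p[2])/d[2]
def tri(*obs):
    A=0;b=0;L=[]
    for f,u,v in obs:
        p,d=ray(f,u,v);M=np.eye(3)-np.outer(d,d);A=A+M;b=b+M@p;L.append((M,p))
    x=np.linalg.solve(A,b); return x,[round(float(np.linalg.norm(M@(x-p))),1) for M,p in L]
def proj(f,X):
    fl,Rm,p=cam(f); c=Rm.T@(np.asarray(X)-p); return np.array([f["cx"]-fl*c[0]/c[2],f["cy"]+fl*c[1]/c[2]])
def wristT(f,st):
    T=np.eye(4);T[:3,:3]=R.from_rotvec(st["tcp_rot"]).as_matrix();T[:3,3]=st["eef_pos"];f["T_wc"]=T@f["T_tool_cam"];return f
def crop(f,x0,y0,x1,y1,s,name):
    cv2.imwrite("pics/"+name,cv2.resize(f["pixels"][y0:y1,x0:x1],None,fx=s,fy=s,interpolation=cv2.INTER_CUBIC))
E
python3 - <<'E'
from h import *
f=load("wrist0");wristT(f,dict(tcp_rot=np.array([-2.22076561,-2.22065216,1.88755799e-03]),eef_pos=np.array([624.51,-.0345,241.5265])))
pickle.dump(f,open("wrist0.pkl","wb"))
crop(load("side0"),290,190,390,310,5,"side_hide.png")
crop(load("side0"),295,115,385,195,7,"side_rack.png")
crop(load("scene0"),190,210,310,330,5,"scene_rack.png")
crop(load("scene0"),300,110,420,220,6,"scene_hide.png")
E
```

```text
(no output)
```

View pics/side_hide.png

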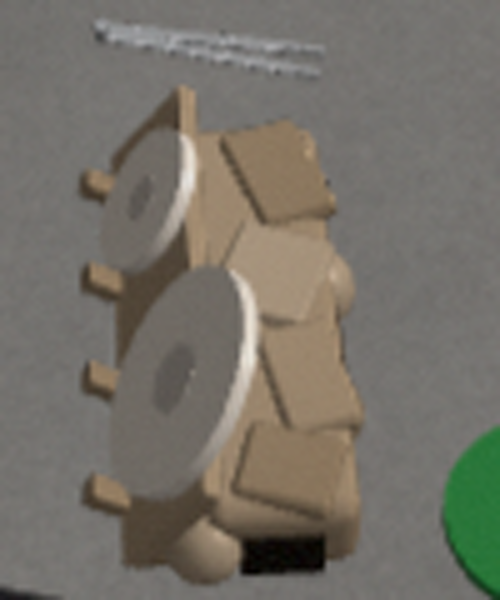

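View pics/side_rack.png

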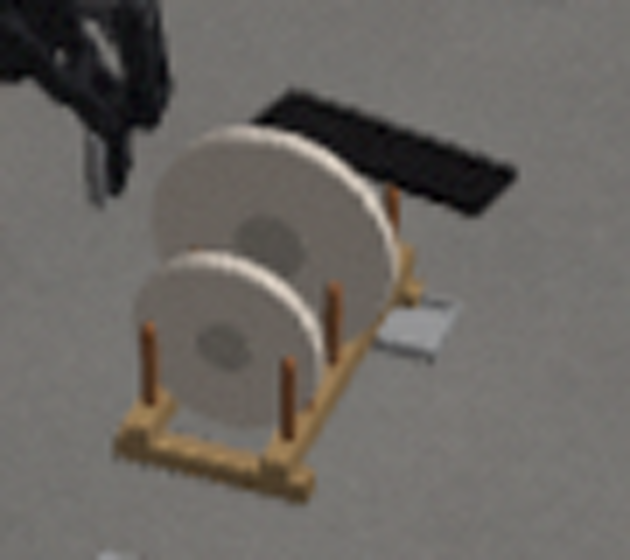

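View pics/scene_rack.png

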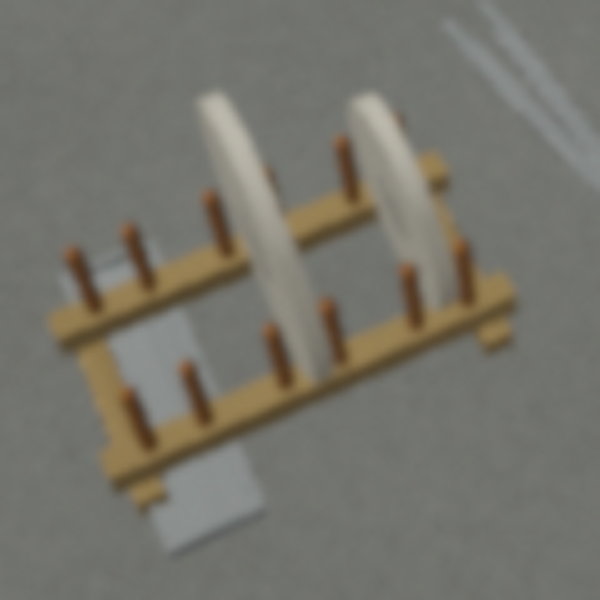

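View pics/scene_hide.png

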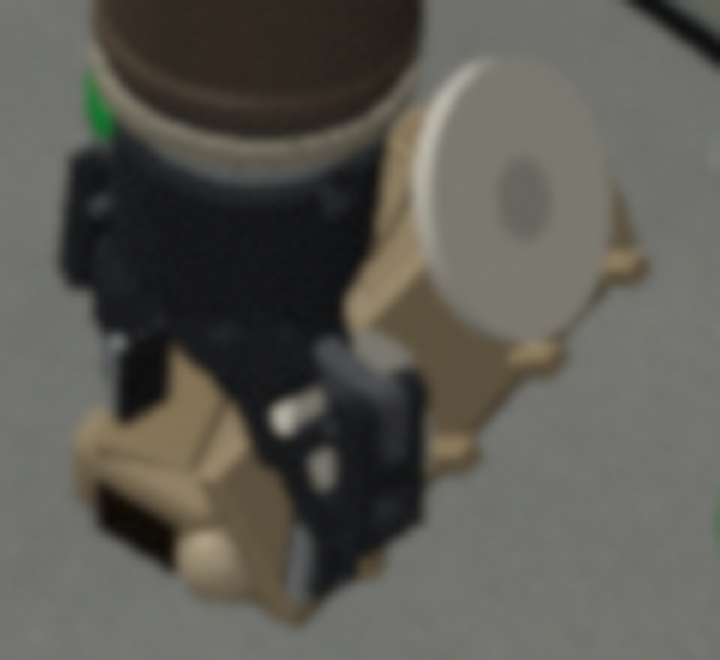

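```bash
python3 - <<'E'
from h import *
np.set_printoptions(precision=1,suppress=True)
S=load("scene0");D=load("side0")
sc=lambda a,b:(190+(a+.5)/5-.5,210+(b+.5)/5-.5)
print("tines80")
for a,b in[(75,252),(130,228),(130,395),(187,367),(210,196),(275,328),(330,304),(343,140),(408,269),(461,244)]: print((a,b),plane(S,*sc(a,b),80))
print("tray corners z8",[plane(S,*sc(a,b),8) for a,b in[(170,553),(265,507),(60,285),(155,240)]])
sh=lambda a,b:(300+a/6,110+b/6); dh=lambda a,b:(290+a/5,190+b/5); dr=lambda a,b:(295+a/7,115+b/7)
print("plate spot",tri((S,*sh(525,198)),(D,*dh(175,377))))
# hide toes tips side view z~?, large plate toes
for a,b in[(95,183),(98,280),(97,378),(105,492)]: print("toe",plane(D,*dh(a,b),15))
print("toes",tri((S,*sh(630,262)),(D,*dh(100,492))),tri((S,*sh(545,352)),(D,*dh(92,378))),tri((S,*sh(460,450)),(D,*dh(92,280))))
for a,b in[(190,92),(308,135)]:pass
# rack plates spots via side z
print("rackB spot z72",plane(D,*dr(223,348),72.),"A z88",plane(D,*dr(270,247),87.7))
E
```

```text
tines80
(75, 252) [ 501.6 -255.7   80. ]
(130, 228) [ 504.7 -231.3   80. ]
(130, 395) [ 575.7 -267.3   80. ]
(187, 367) [ 578.2 -242.8   80. ]
(210, 196) [ 510.7 -195.7   80. ]
(275, 328) [ 583.9 -204.8   80. ]
(330, 304) [ 587.7 -180.6   80. ]
(343, 140) [ 519.6 -133.7   80. ]
(408, 269) [ 592.8 -145.3   80. ]
(461, 244) [ 595.8 -120.4   80. ]
tray corners z8 [array([ 610.4, -281.7,    8. ]), array([ 616.3, -239.3,    8. ]), array([ 465.3, -262.5,    8. ]), array([ 469.6, -215.9,    8. ])]
plate spot (array([459.5, 312.3,  81.5]), [1.9, 1.9])
toe [555.2 124.3  15. ]
toe [532.9 200.5  15. ]
toe [514.5 271.6  15. ]
toe [490.  346.3  15. ]
toes (array([489.3, 361.7,  35.9]), [1.4, 1.4]) (array([511.5, 288.1,  36.9]), [0.6, 0.6]) (array([531.4, 217.5,  34.8]), [0.2, 0.2])
rackB spot z72 [ 554.5 -118.    72. ] A z88 [ 545.3 -182.3   87.7]
```

```bash
cat > m.py <<'E'
from h import *
from station import read_state
def T(Rm,p): M=np.eye(4);M[:3,:3]=Rm;M[:3,3]=p;return M
def cur():
    s=read_state(); return T(R.from_rotvec(s["tcp_rot"]).as_matrix(),s["eef_pos"])
def logT(M):
    from scipy.linalg import logm
    L=np.real(logm(M)); return L
def rows(A,B,n,dec=2):
    from scipy.linalg import expm
    rel=np.linalg.inv(A)@B
    st=expm(logT(rel)/n)
    r=np.r_[st[:3,3]/50,R.from_matrix(st[:3,:3]).as_rotvec()/.12]
    rr=np.round(r,dec)
    E=T(R.from_rotvec(rr[3:]*.12).as_matrix(),rr[:3]*50)
    F=A@np.linalg.matrix_power(E,n)
    e=np.linalg.inv(B)@F
    print("row",rr.tolist(),"x",n,"end err mm",np.round(e[:3,3],1),"deg",np.round(np.degrees(R.from_matrix(e[:3,:3]).as_rotvec()),2))
    mid=A@np.linalg.matrix_power(E,n//2); print("mid pos",mid[:3,3].round(0),"end",F[:3,3].round(1))
    return F
def leanpose(yaw,c,up,tilt=np.radians(35)):
    # TCP is `up` mm above plate centre along the plate, tool z down along plate, y=plate axis
    h=np.array([np.cos(yaw),np.sin(yaw),0]);z=np.array([0,0,1.])
    y=h*np.cos(tilt)+z*np.sin(tilt); zz=h*np.sin(tilt)-z*np.cos(tilt)
    return T(np.c_[np.cross(y,zz),y,zz],np.asarray(c)-zz*up)
E
python3 - <<'E'
from m import *
B=leanpose(np.radians(16.3),[456,311.3,79],42+120); print(B[:3,3])
rows(cur(),B,12)
E
```

```text
[366.81548477 285.22062267 211.70263117]
row [0.53, -0.37, -0.05, -0.42, 0.06, -0.19] x 12 end err mm [ 1.6  3.  -1.7] deg [ 0.18 -0.03  0.11]
mid pos [504. 152. 245.] end [367.8 287.1 214.8]
```

Candidates for "the plate": cream discs at scene (387,143)/side (325,265) – large leaning one; side (318,229) – small leaning one; rack plates side (333,150), (327,164); green discs side (254,281), (402,293). By size and place I choose side (325,265), confirmed in the crop. Moving to a pre-grasp view.

Call:
step_arm(
  plan=[
    [[0.53, -0.37, -0.05, -0.42, 0.06, -0.19], [0.53, -0.37, -0.05, -0.42, 0.06, -0.19], [0.53, -0.37, -0.05, -0.42, 0.06, -0.19], [0.53, -0.37, -0.05, -0.42, 0.06, -0.19], [0.53, -0.37, -0.05, -0.42, 0.06, -0.19], [0.53, -0.37, -0.05, -0.42, 0.06, -0.19], [0.53, -0.37, -0.05, -0.42, 0.06, -0.19], [0.53, -0.37, -0.05, -0.42, 0.06, -0.19], [0.53, -0.37, -0.05, -0.42, 0.06, -0.19], [0.53, -0.37, -0.05, -0.42, 0.06, -0.19], [0.53, -0.37, -0.05, -0.42, 0.06, -0.19], [0.53, -0.37, -0.05, -0.42, 0.06, -0.19], [0, 0, 0, 0, 0, 0], [0, 0, 0, 0, 0, 0]],
  ],
  grip=0.45,
)

```text
time: 1.55
eef_pos: [382.6, 272.6, 218.4]
tcp_rot: [1.651, 2.164, 0.635]
contact_force: [1.0, -0.8, 0.1]
grip_width: 47.1
```

```bash
cat > snap.py <<'E'
import sys
from m import *
from station import *
tag=sys.argv[1]
s=read_state()
print(s["time"],s["eef_pos"].round(1),s["grip_width"],s["contact_force"].round(1),s["qpos"].round(2))
for n in sys.argv[2:]:
    if n=="wrist": s=read_state()
    f=grab_frame(n)
    if n=="wrist": wristT(f,s)
    pickle.dump(f,open(n+tag+".pkl","wb"));cv2.imwrite(f"pics/{n}{tag}.png",f["pixels"])
E
python3 snap.py 1 wrist scene
```

```text
1.55 [382.6 272.6 218.4] 47.11679414822823 [ 1.  -0.8  0.1] [-0.73  0.02 -0.3   2.37  0.93  0.5  -1.54]
```

View pics/wrist1.png

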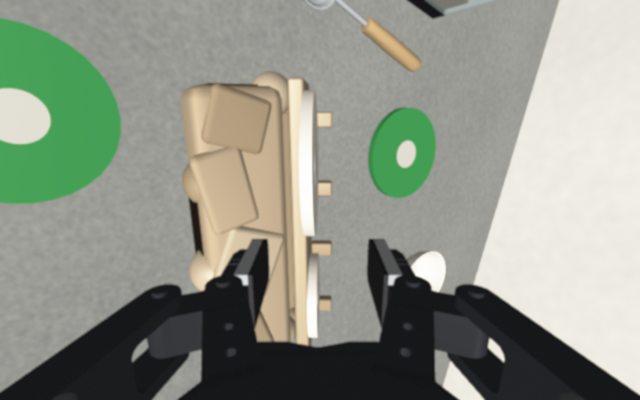

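View pics/scene1.png

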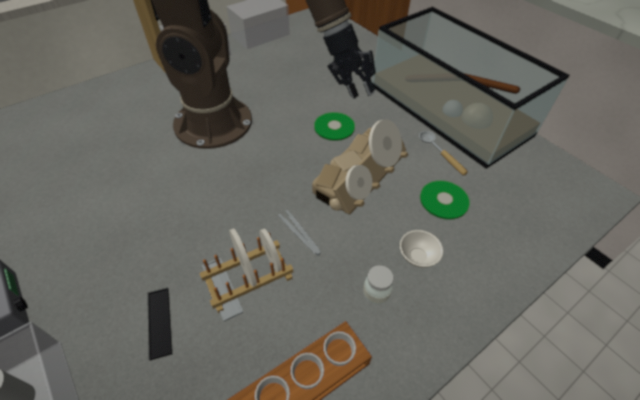

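```bash
python3 - <<'E'
from h import *
S=load("scene1")
crop(S,310,110,420,220,6,"scene_hide1.png")
crop(load("wrist1"),170,60,350,345,2.1,"wrist_c1.png")
E
```

```text
(no output)
```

View pics/scene_hide1.png

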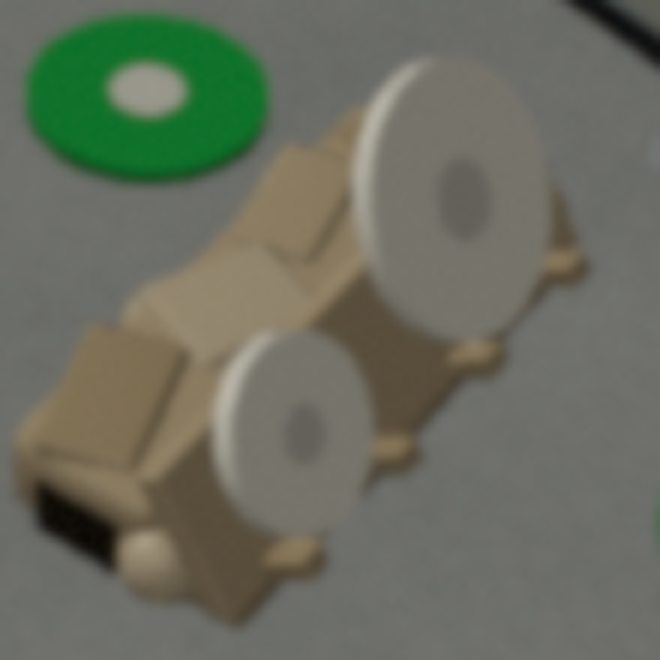

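View pics/wrist_c1.png

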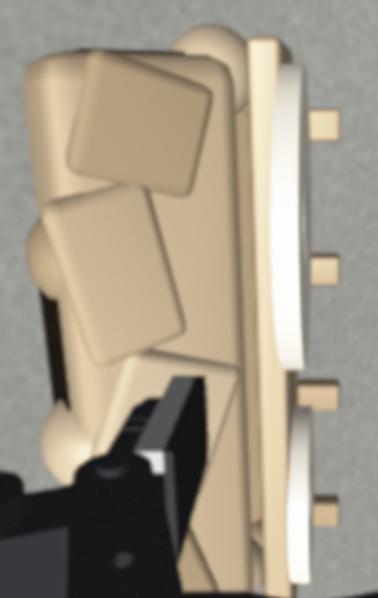

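```bash
python3 - <<'E'
from h import *
np.set_printoptions(precision=1,suppress=True)
S=load("scene1");D=load("side0");W=load("wrist1")
c,e=tri((S,387.4,143),(D,325,265.2)); s,e2=tri((S,360.8,182.3),(D,318,229.6))
print("large spot",c,e,"small",s,e2)
# remove slope offset 24.2 along slope at unknown yaw
for yaw in np.radians([14,16,18]):
    h=np.array([np.cos(yaw),np.sin(yaw),0]);d=h*np.sin(.611)-np.array([0,0,1])*np.cos(.611)
    v=c+24.2*d-s; print(np.degrees(yaw),"implied yaw",np.degrees(np.arctan2(-v[0],v[1])),"dist",np.linalg.norm(v),"dz",v[2])
w=lambda a,b:(170+a/2.1,60+b/2.1)
yaw=np.radians(16.3);h=np.array([np.cos(yaw),np.sin(yaw),0]);n=h*np.cos(.611)+np.array([0,0,np.sin(.611)])
cen=c-4.5*n;print("cen",cen)
for name,px,off in[("top",(303,66),4.5),("bot",(305,368),4.5),("topback",(278,75),-4.5),("botback",(281,358),-4.5)]:
    p,dd=ray(W,*w(*px));q=p+dd*(np.dot(cen+off*n-p,n)/np.dot(dd,n)); print(name,q,q-cen)
print("proj center",proj(W,cen),"proj spot large",proj(W,c))
yh=np.array([-h[1],h[0],0])
for k in(-1,1):
  for o in(-4.5,4.5): print(k,o,((proj(W,cen+65*k*yh+o*n)-[170,60])*2.1))
E
```

```text
large spot [459.5 311.8  81.8] [1.9, 1.9] small [514.4 172.   60.9] [1.5, 1.5]
14.0 implied yaw 16.13114141687702 dist 149.02754364832273 dz 1.0774179765730523
16.0 implied yaw 16.127475358377364 dist 149.5120281351724 dz 1.0774179765730523
18.0 implied yaw 16.13029417225083 dist 149.99655082173805 dz 1.0774179765730523
cen [456.  310.8  79.2]
top [437.4 372.1  88. ] [-18.6  61.3   8.8]
bot [458.6 253.  106.7] [  2.6 -57.8  27.5]
topback [424.1 364.4  93.6] [-31.9  53.7  14.3]
botback [443.6 257.5 109.8] [-12.4 -53.3  30.6]
proj center [310.9 165.4] proj spot large [315.8 165.4]
-1 -4.5 [288.9 359.9]
-1 4.5 [308.3 360. ]
1 -4.5 [281.9  64.7]
1 4.5 [303.9  64.4]
```

```bash
python3 - <<'E'
from m import *
W=load("wrist1");yaw=np.radians(16.1);cen=np.array([456,310.8,79.2])
h=np.array([np.cos(yaw),np.sin(yaw),0]);n=h*np.cos(.611)+np.array([0,0,np.sin(.611)]);u=np.cross(n,[-h[1],h[0],0])
print(u,[((proj(W,cen+65*u+o*n)-[170,60])*2.1).round(1) for o in(-4.5,4.5)])
g=cv2.resize(W["pixels"],None,fx=2.1,fy=2.1)
B=leanpose(yaw,cen,42+90)
print(B[:3,3]);rows(cur(),B,8)
E
```

```text
[-0.55118634 -0.15909176  0.81907474] [array([271.8, 255.3]), array([297.9, 255.3])]
[383.2574026  289.80392812 187.32806985]
row [0.04, -0.03, 0.07, -0.04, 0.01, -0.01] x 8 end err mm [-1.3  1.9 -0.6] deg [-0.08 -0.11  0.23]
mid pos [384. 280. 204.] end [384.8 288.9 188.9]
```

Call:
step_arm(
  plan=[
    [[0.04, -0.03, 0.07, -0.04, 0.01, -0.01], [0.04, -0.03, 0.07, -0.04, 0.01, -0.01], [0.04, -0.03, 0.07, -0.04, 0.01, -0.01], [0.04, -0.03, 0.07, -0.04, 0.01, -0.01], [0.04, -0.03, 0.07, -0.04, 0.01, -0.01], [0.04, -0.03, 0.07, -0.04, 0.01, -0.01], [0.04, -0.03, 0.07, -0.04, 0.01, -0.01], [0.04, -0.03, 0.07, -0.04, 0.01, -0.01], [0, -0.04, 0, 0, 0, 0], [0, 0, 0, 0, 0, 0]],
  ],
)

```text
time: 2.65
eef_pos: [383.0, 288.3, 187.5]
tcp_rot: [1.624, 2.148, 0.679]
contact_force: [0.4, 0.2, -0.5]
grip_width: 46.9
```

```bash
python3 snap.py 2 wrist; python3 - <<'E'
from m import *
yaw=np.radians(16.1);cen=np.array([456,310.8,79.2])
C=cur();B=leanpose(yaw,cen,42);rel=np.linalg.inv(C)@B
print(rel[:3,3].round(1),np.degrees(R.from_matrix(rel[:3,:3]).as_rotvec()).round(2))
W=load("wrist2")
h=np.array([np.cos(yaw),np.sin(yaw),0]);n=h*np.cos(.611)+np.array([0,0,np.sin(.611)]);u=np.cross(n,[-h[1],h[0],0]);yh=np.array([-h[1],h[0],0])
for nm,v in(("up",u),("+y",yh),("-y",-yh)):print(nm,[proj(W,cen+65*v+o*n).round(1) for o in(-4.5,4.5)])
E
```

```text
2.65 [383.  288.3 187.5] 46.94987624029956 [ 0.4  0.2 -0.5] [-0.78  0.1  -0.31  2.42  1.26  0.48 -1.92]
[ 1.4  0.2 90.7] [ 0.09  0.12 -0.24]
up [array([313.2, 214.7]), array([327. , 214.6])]
+y [array([313.7, 110.5]), array([325. , 110.4])]
-y [array([314.7, 260.1]), array([324.7, 260. ])]
```

View pics/wrist2.png

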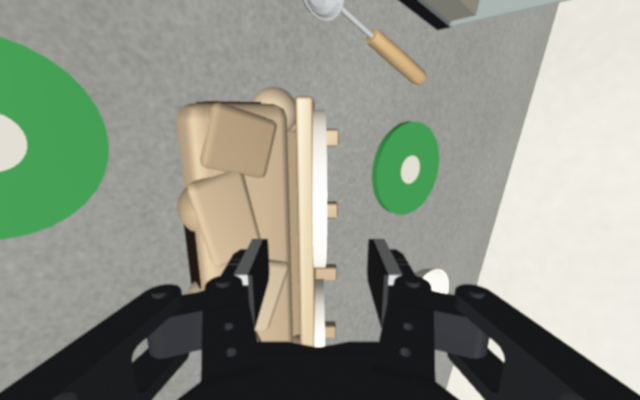

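Call:
step_arm(
  plan=[
    [[0.01, 0, 0.24, 0, 0, 0], [0.01, 0, 0.24, 0, 0, 0], [0.01, 0, 0.24, 0, 0, 0], [0, 0, 0.24, 0, 0, 0], [0, 0, 0.24, 0, 0, 0], [0, 0, 0.24, 0, 0, 0], [0, 0, 0.19, 0, 0, 0], [0, 0, 0.18, 0, 0, 0], [0, 0, 0, 0, 0, 0], [0, 0, 0, 0, 0, 0]],
  ],
)

```text
time: 3.7
eef_pos: [432.3, 304.5, 113.7]
tcp_rot: [1.623, 2.148, 0.68]
contact_force: [-0.2, 0.7, -0.4]
grip_width: 46.9
```

```bash
python3 snap.py 3 wrist side; python3 - <<'E'
from m import *
yaw=np.radians(16.1);cen=np.array([456,310.8,79.2])
C=cur();B=leanpose(yaw,cen,42);rel=np.linalg.inv(C)@B
print(rel[:3,3].round(1),np.degrees(R.from_matrix(rel[:3,:3]).as_rotvec()).round(2))
crop(load("side3"),270,180,400,310,5,"side_h3.png")
E
```

```text
3.7 [432.3 304.5 113.7] 46.89358655952807 [-0.2  0.7 -0.4] [-0.74  0.34 -0.28  2.41  1.78  0.48 -2.38]
[-0.8  0.1  0.6] [ 0.12  0.06 -0.21]
```

View pics/wrist3.png

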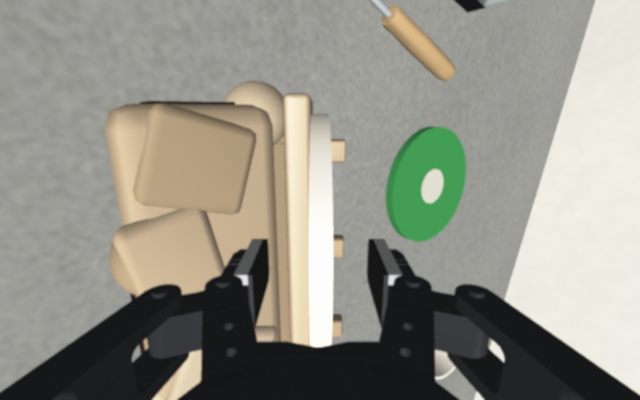

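View pics/side_h3.png

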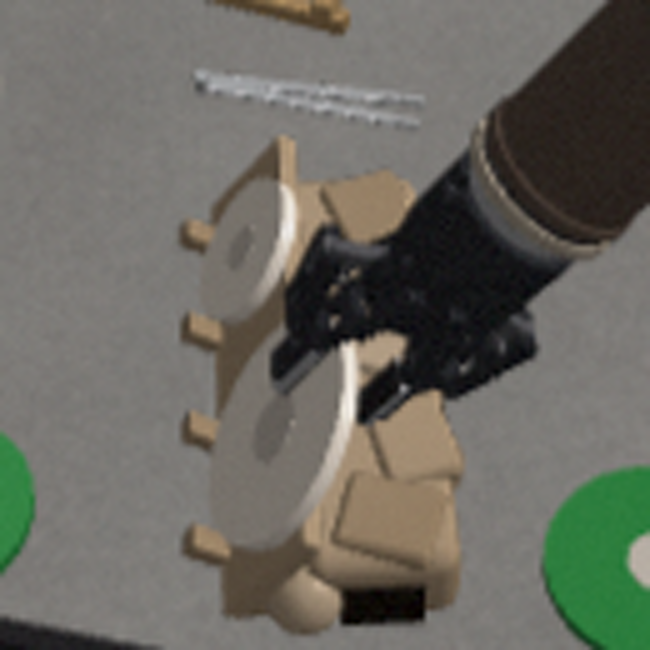

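Call:
step_arm(
  plan=[
    [[0, 0, 0, 0, 0, 0], [0, 0, 0, 0, 0, 0], [0, 0, 0, 0, 0, 0], [0, 0, 0, 0, 0, 0], [0, 0, 0, 0, 0, 0], [0, 0, 0, 0, 0, 0], [0, 0, 0, 0, 0, 0], [0, 0, 0, 0, 0, 0]],
  ],
  grip=1,
  squeeze=60,
)

```text
time: 4.6
eef_pos: [432.7, 305.1, 114.2]
tcp_rot: [1.622, 2.147, 0.682]
contact_force: [0.9, -0.4, 6.8]
grip_width: 8.0
```

```bash
python3 snap.py 4 wrist; python3 - <<'E'
from m import *
crop(load("wrist4"),180,80,460,400,2,"w4.png")
# lift: along plate upward (tool -z) slightly and away from slope: world lift
C=cur()
for d in([0,0,20],[0,0,100]):print(d,(C[:3,:3].T@np.array(d)/50).round(3))
E
```

```text
4.6 [432.7 305.1 114.2] 7.954059328239691 [ 0.9 -0.4  6.8] [-0.74  0.34 -0.28  2.41  1.78  0.48 -2.38]
[0, 0, 20] [ 0.001  0.231 -0.327]
[0, 0, 100] [ 0.003  1.153 -1.634]
```

View pics/w4.png

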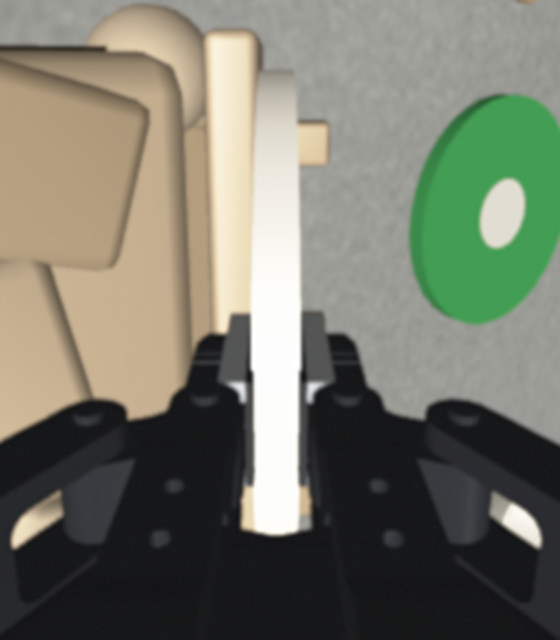

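Call:
step_arm(
  plan=[
    [[0, 0.06, -0.08, 0, 0, 0], [0, 0.12, -0.16, 0, 0, 0], [0, 0.23, -0.33, 0, 0, 0], [0, 0.23, -0.33, 0, 0, 0], [0, 0.23, -0.33, 0, 0, 0], [0, 0.23, -0.33, 0, 0, 0], [0, 0.23, -0.33, 0, 0, 0], [0, 0.12, -0.16, 0, 0, 0], [0, 0, 0, 0, 0, 0]],
  ],
)

```text
time: 5.55
eef_pos: [432.6, 305.0, 240.1]
tcp_rot: [1.623, 2.148, 0.683]
contact_force: [0.0, 0.2, -1.3]
grip_width: 8.2
```

```bash
python3 snap.py 5 wrist; python3 - <<'E'
from m import *
from scipy.spatial.transform import Slerp
# target: above slot, tool down, y along rack y, TCP 42 above plate centre
yr=np.radians(90-8.4); y=np.array([np.cos(yr),np.sin(yr),0]); z=np.array([0,0,-1.]);x=np.cross(y,z)
print("tool x",x)
B=T(np.c_[x,y,z],[540.2,-249.5,87.7+42+110]); C=cur()
rel=np.linalg.inv(C)@B;print(np.degrees(R.from_matrix(rel[:3,:3]).as_rotvec()),np.linalg.norm(C[:3,3]-B[:3,3]))
E
```

```text
5.55 [432.6 305.  240.1] 8.15678361800064 [ 0.   0.2 -1.3] [-0.72  0.07 -0.26  2.27  0.95  0.49 -1.49]
tool x [-0.98927233  0.14608303  0.        ]
[ 31.17967217  20.03737757 -63.58296374] 564.457493655248
```

View pics/wrist5.png

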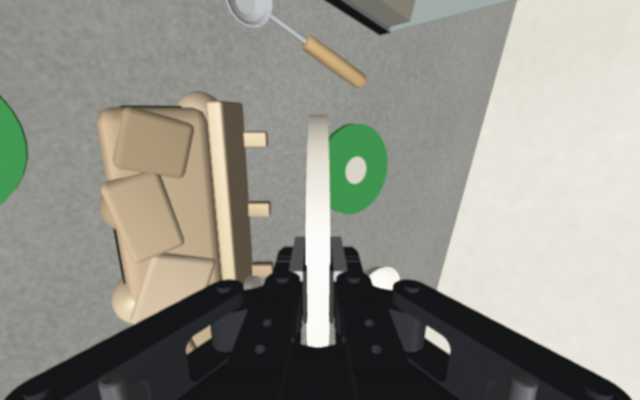

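```bash
cat >> m.py <<'E'
def rackpose(c,up,yawdeg=-8.4):
    yr=np.radians(90+yawdeg); y=np.array([np.cos(yr),np.sin(yr),0]); z=np.array([0,0,-1.]);x=np.cross(y,z)
    return T(np.c_[x,y,z],np.asarray(c)+[0,0,up])
E
python3 - <<'E'
from m import *
B=rackpose([540.2,-249.5,87.7],42+155);C=cur()
from scipy.linalg import expm
st=logT(np.linalg.inv(C)@B)
for k in np.linspace(0,1,7):
    M=C@expm(st*k);print(M[:3,3].round(0),"center",(M@[0,0,42,1])[:3].round(0))
rows(C,B,24)
E
```

```text
[432. 305. 239.] center [456. 311. 205.]
[405. 209. 228.] center [424. 216. 192.]
[395. 109. 226.] center [410. 117. 188.]
[404.   9. 233.] center [415.  16. 193.]
[432. -86. 246.] center [439. -81. 205.]
[ 478. -174.  264.] center [ 481. -171.  222.]
[ 540. -250.  285.] center [ 540. -250.  243.]
row [-0.4, -0.28, -0.11, 0.19, 0.12, -0.39] x 24 end err mm [ 2.3  2.9 -5. ] deg [ 0.43 -0.23 -0.64]
mid pos [403.  11. 235.] end [ 538.4 -246.3  289.7]
```

Call:
step_arm(
  plan=[
    [[-0.4, -0.28, -0.11, 0.19, 0.12, -0.39], [-0.4, -0.28, -0.11, 0.19, 0.12, -0.39], [-0.4, -0.28, -0.11, 0.19, 0.12, -0.39], [-0.4, -0.28, -0.11, 0.19, 0.12, -0.39], [-0.4, -0.28, -0.11, 0.19, 0.12, -0.39], [-0.4, -0.28, -0.11, 0.19, 0.12, -0.39], [-0.4, -0.28, -0.11, 0.19, 0.12, -0.39], [-0.4, -0.28, -0.11, 0.19, 0.12, -0.39], [-0.4, -0.28, -0.11, 0.19, 0.12, -0.39], [-0.4, -0.28, -0.11, 0.19, 0.12, -0.39], [-0.4, -0.28, -0.11, 0.19, 0.12, -0.39], [-0.4, -0.28, -0.11, 0.19, 0.12, -0.39], [0, 0, -0.4, 0, 0, 0], [0, 0, -0.4, 0, 0, 0], [0, 0, 0, 0, 0, 0]],
  ],
)

```text
time: 7.1
eef_pos: [389.5, 17.9, 271.9]
tcp_rot: [1.044, 2.719, 0.381]
contact_force: [-0.2, 0.6, -2.0]
grip_width: 8.2
```

```bash
python3 snap.py 6; python3 - <<'E'
from m import *
B=rackpose([540.2,-249.5,87.7],42+155);C=cur()
from scipy.linalg import expm
st=logT(np.linalg.inv(C)@B)
for k in np.linspace(0,1,5):
    M=C@expm(st*k);print(M[:3,3].round(0),"center",(M@[0,0,42,1])[:3].round(0))
rows(C,B,14)
E
```

```text
7.1 [389.5  17.9 271.9] 8.1857235700683 [-0.2  0.6 -2. ] [-0.6  -0.22  0.46  2.27 -0.05  0.76  0.74]
[390.  18. 272.] center [401.  25. 232.]
[412. -57. 272.] center [420. -51. 231.]
[ 445. -127.  274.] center [ 450. -123.  233.]
[ 488. -192.  279.] center [ 491. -190.  237.]
[ 540. -250.  285.] center [ 540. -250.  243.]
row [-0.37, -0.25, -0.03, 0.17, 0.11, -0.35] x 14 end err mm [-0.7 -1.2  2. ] deg [ 0.54 -0.09 -0.33]
mid pos [ 445. -128.  273.] end [ 540.7 -250.8  282.7]
```

Call:
step_arm(
  plan=[
    [[-0.37, -0.25, -0.03, 0.17, 0.11, -0.35], [-0.37, -0.25, -0.03, 0.17, 0.11, -0.35], [-0.37, -0.25, -0.03, 0.17, 0.11, -0.35], [-0.37, -0.25, -0.03, 0.17, 0.11, -0.35], [-0.37, -0.25, -0.03, 0.17, 0.11, -0.35], [-0.37, -0.25, -0.03, 0.17, 0.11, -0.35], [-0.37, -0.25, -0.03, 0.17, 0.11, -0.35], [-0.37, -0.25, -0.03, 0.17, 0.11, -0.35], [-0.37, -0.25, -0.03, 0.17, 0.11, -0.35], [-0.37, -0.25, -0.03, 0.17, 0.11, -0.35], [-0.37, -0.25, -0.03, 0.17, 0.11, -0.35], [-0.37, -0.25, -0.03, 0.17, 0.11, -0.35], [-0.37, -0.25, -0.03, 0.17, 0.11, -0.35], [-0.37, -0.25, -0.03, 0.17, 0.11, -0.35], [0, 0, 0, 0, 0, 0], [0, 0, 0, 0, 0, 0]],
  ],
)

```text
time: 8.7
eef_pos: [540.5, -249.7, 279.8]
tcp_rot: [-0.221, -3.131, 0.015]
contact_force: [-0.2, -0.0, -2.2]
grip_width: 8.4
```

```bash
python3 snap.py 7 wrist scene side; python3 - <<'E'
from m import *
B=rackpose([540.2,-249.5,87.7],42+155);C=cur()
rows(C,B,4)
crop(load("scene7"),170,180,320,340,4,"sc7.png");crop(load("side7"),295,90,395,190,6,"si7.png")
E
```

```text
8.7 [ 540.5 -249.7  279.8] 8.381480665419337 [-0.2 -0.  -2.2] [-0.24  0.44  0.85  1.64 -0.34  1.22  2.11]
row [0.0, -0.0, -0.02, -0.02, -0.0, 0.01] x 4 end err mm [-0.   0.2 -0.4] deg [-0.08  0.03 -0.1 ]
mid pos [ 540. -249.  283.] end [ 540.3 -249.3  285.1]
```

View pics/wrist7.png

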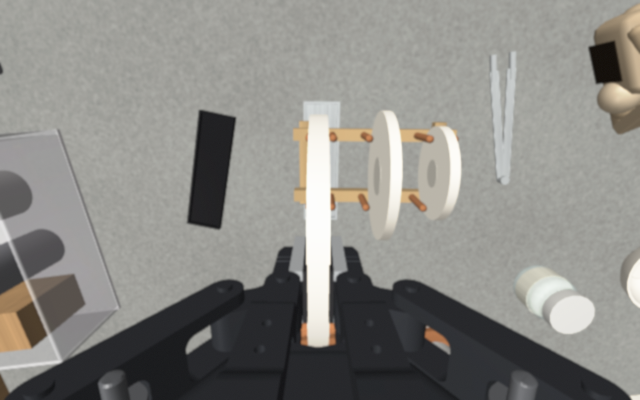

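View pics/sc7.png

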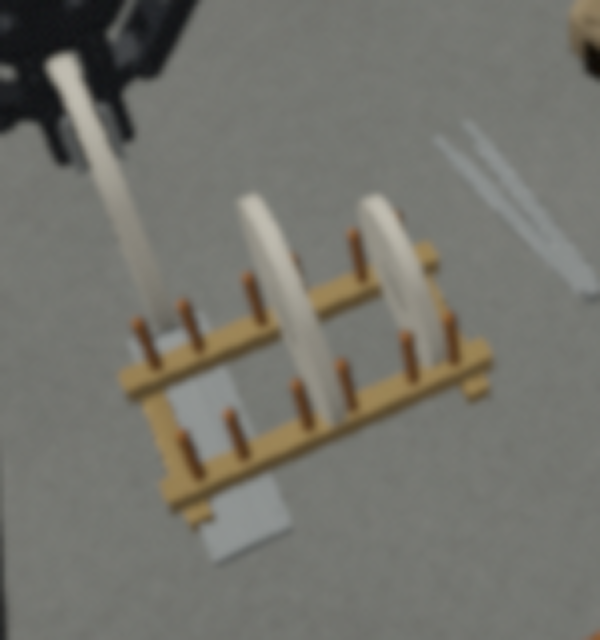

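View pics/si7.png

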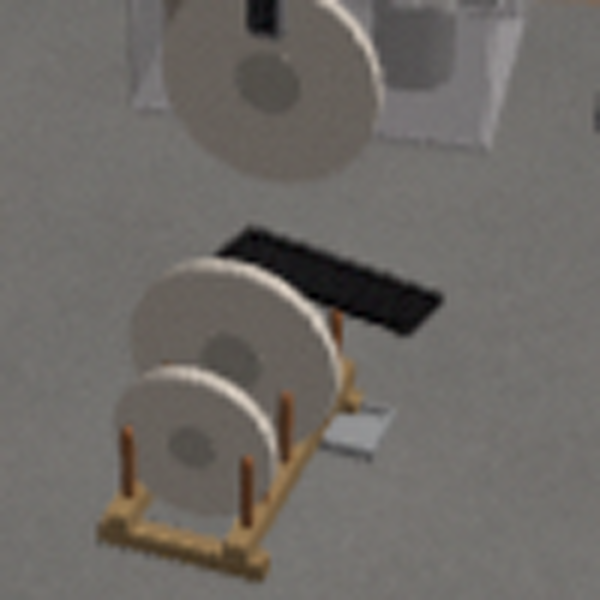

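```bash
python3 - <<'E'
from m import *
np.set_printoptions(precision=1,suppress=True)
W=load("wrist7");D=load("side7");S=load("scene7")
crop(W,280,85,480,250,4,"w7.png")
C=cur()
n=C[:3,1]; o=C[:3,3]+4.5*n
p,d=ray(D,295+268/6,90+82/6);q=p+d*np.dot(o-p,n)/np.dot(d,n)
print("spot in tool coords",C[:3,:3].T@(q-C[:3,3]),q)
print("pred tray corners/tine tops in wrist (crop px)")
c=np.array([540.2,-249.5,0]);ry=n*[1,1,0];rx=np.array([ry[1],-ry[0],0])
print(rx,ry)
for k in(0,62,124):
  for sx in(-37,37):
    for sy in(-12.5,12.5): print(k,sx,sy,((proj(W,c+rx*sx+ry*(k+sy)+[0,0,80])-[280,85])*4))
E
```

```text
spot in tool coords [ 2.7  4.5 42.5] [ 538.2 -244.8  238.6]
pred tray corners/tine tops in wrist (crop px)
[ 1.  -0.1  0. ] [ 0.1  1.  -0. ]
0 -37 -12.5 [111.5 225. ]
0 -37 12.5 [209.8 225. ]
0 37 -12.5 [113.9 502.5]
0 37 12.5 [206.7 502.7]
62 -37 -12.5 [355.6 225.1]
62 -37 12.5 [454.3 225.1]
62 37 -12.5 [344.2 503.1]
62 37 12.5 [437.3 503.3]
124 -37 -12.5 [600.7 225.2]
124 -37 12.5 [699.8 225.3]
124 37 -12.5 [575.3 503.7]
124 37 12.5 [668.7 504. ]
```

View pics/w7.png

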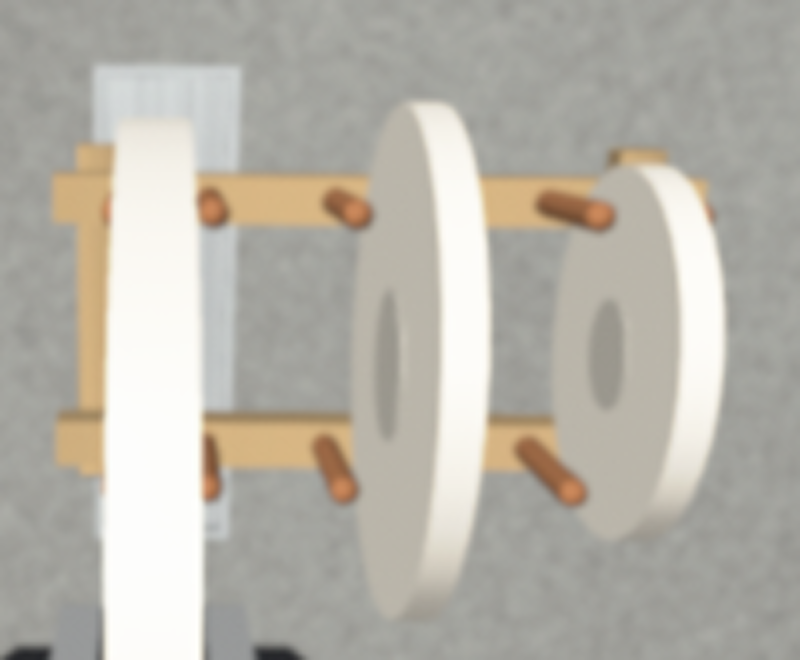

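```bash
python3 - <<'E'
from m import *
from scipy.optimize import brentq
np.set_printoptions(precision=1,suppress=True)
W=load("wrist7");C=W["T_wc"]@np.linalg.inv(W["T_tool_cam"])
def toprow(cx,cz=42):
    a=np.linspace(0,2*np.pi,721)
    return min(proj(W,(C@np.array([cx+65*np.cos(t),0,cz+65*np.sin(t),1]))[:3])[1] for t in a)
print("obs row",85+118/4,"cx:",[round(brentq(lambda c:toprow(c,z)-(85+118/4),-20,20),2) for z in(40,42,44)])
# rack in tool frame from wrist tines at z=80
for a,b in[(213,212),(355,213),(600,215),(208,490),(345,490),(572,492)]:
    q=plane(W,280+a/4,85+b/4,80);print(q,(np.linalg.inv(C)@np.r_[q,1])[:3])
# tray corners z=8 from wrist: (95,66),(242,66),(228,540),(98,536)
Q=[plane(W,280+a/4,85+b/4,8) for a,b in[(95,66),(242,66),(228,539),(98,537)]]
print(Q,np.mean(Q,0))
# rack plate A centre check: rim of plate A in wrist rows 100..618
E
```

```text
obs row 114.5 cx: [0.65, 0.62, 0.59]
[ 502.2 -230.7   80. ] [ 40.1  15.4 199.7]
[ 507.4 -195.2   80. ] [ 39.9  51.3 199.4]
[ 516.6 -134.    80. ] [ 39.4 113.2 198.8]
[ 575.1 -241.5   80. ] [-33.6  15.  199.5]
[ 580.1 -205.1   80. ] [-33.5  51.7 199.2]
[ 589. -145.   80.] [-33.8 112.5 198.6]
[array([ 460.7, -258.5,    8. ]), array([ 466.9, -214.8,    8. ]), array([ 615. , -237.6,    8. ]), array([ 608.4, -280.2,    8. ])] [ 537.7 -247.8    8. ]
```

```bash
python3 - <<'E'
from m import *
C=cur();B=rackpose([538.5,-249,153],42,-8.45);rows(C,B,8)
E
```

```text
row [0.0, 0.0, 0.22, -0.01, -0.0, 0.01] x 8 end err mm [-1.7 -0.4  1.9] deg [-0.08  0.03  0.13]
mid pos [ 540. -250.  237.] end [ 540.2 -249.6  193.1]
```

Call:
step_arm(
  plan=[
    [[0.03, 0.01, 0.22, -0.01, 0, 0.01], [0, 0, 0.22, -0.01, 0, 0], [0, 0, 0.22, -0.01, 0, 0], [0, 0, 0.22, -0.01, 0, 0], [0, 0, 0.22, -0.01, 0, 0], [0, 0, 0.2, -0.01, 0, 0], [0, 0, 0.2, -0.01, 0, 0], [0, 0, 0.16, -0.01, 0, 0], [0, 0, 0, 0, 0, 0], [0, 0, 0, 0, 0, 0]],
  ],
)

```text
time: 9.85
eef_pos: [539.7, -249.7, 198.9]
tcp_rot: [0.221, 3.133, 0.001]
contact_force: [0.7, -0.8, -2.4]
grip_width: 8.3
```

```bash
python3 snap.py 8 wrist scene side; python3 - <<'E'
from m import *
C=cur();B=rackpose([538.5,-249,153],42,-8.45);rel=np.linalg.inv(C)@B
print(rel[:3,3].round(1),np.degrees(R.from_matrix(rel[:3,:3]).as_rotvec()).round(2))
crop(load("scene8"),190,200,310,320,6,"sc8.png");crop(load("side8"),305,95,385,175,7,"si8.png")
crop(load("wrist8"),240,70,480,270,3,"w8.png")
E
```

```text
9.85 [ 539.7 -249.7  198.9] 8.345927046821458 [ 0.7 -0.8 -2.4] [-0.19  0.51  0.8   1.75 -0.42  1.06  2.18]
[1.6 0.5 4.3] [0.04 0.1  0.39]
```

View pics/w8.png

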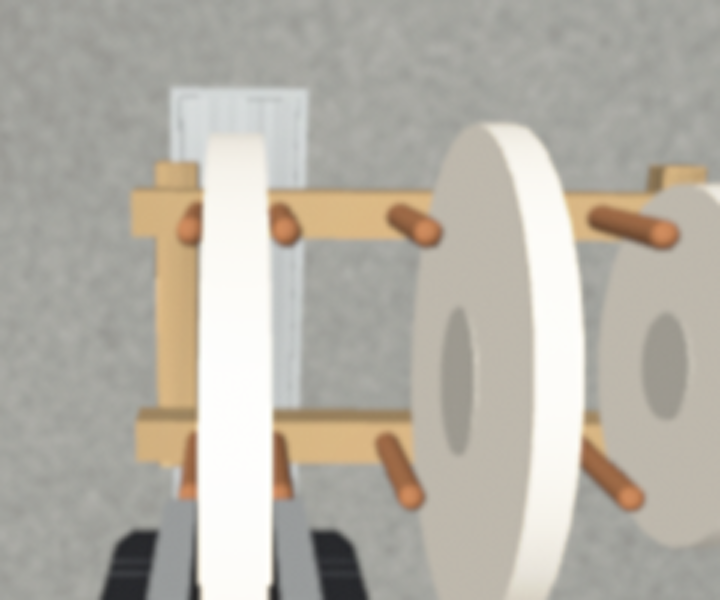

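View pics/sc8.png

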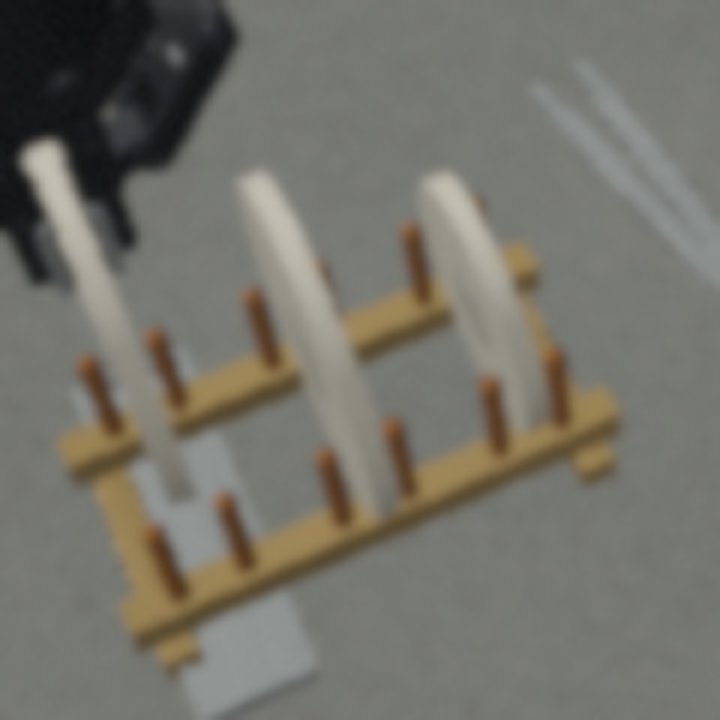

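View pics/si8.png

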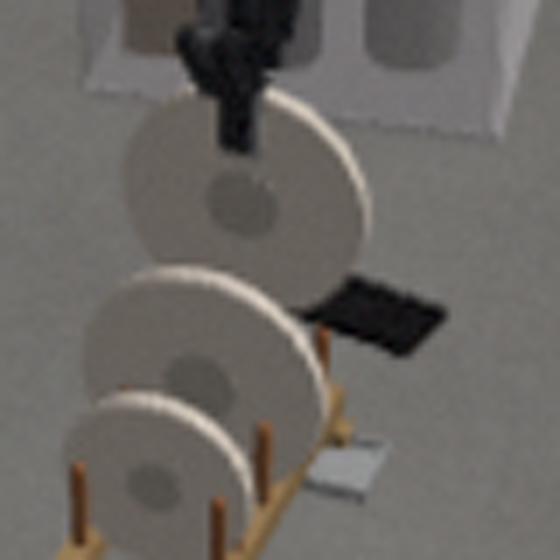

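Call:
step_arm(
  plan=[
    [[0.03, 0.01, 0.06, 0, 0, 0.06], [0, 0, 0.12, 0, 0, 0], [0, 0, 0.16, 0, 0, 0], [0, 0, 0.16, 0, 0, 0], [0, 0, 0.16, 0, 0, 0], [0, 0, 0.16, 0, 0, 0], [0, 0, 0.12, 0, 0, 0], [0, 0, 0.08, 0, 0, 0], [0, 0, 0, 0, 0, 0], [0, 0, 0, 0, 0, 0]],
  ],
)

```text
time: 11.0
eef_pos: [538.4, -248.9, 147.9]
tcp_rot: [0.232, 3.132, 0.001]
contact_force: [-0.3, -0.5, -2.4]
grip_width: 8.4
```

```bash
python3 snap.py 9 wrist scene side; python3 - <<'E'
from m import *
C=cur();B=rackpose([538.3,-249,87.7],42,-8.45);rel=np.linalg.inv(C)@B
print(rel[:3,3].round(1),np.degrees(R.from_matrix(rel[:3,:3]).as_rotvec()).round(2))
crop(load("scene9"),190,200,310,320,6,"sc9.png");crop(load("side9"),305,95,385,175,7,"si9.png")
crop(load("wrist9"),240,70,480,270,3,"w9.png")
E
```

```text
11.0 [ 538.4 -248.9  147.9] 8.427819421287268 [-0.3 -0.5 -2.4] [-0.17  0.56  0.76  1.81 -0.47  0.96  2.22]
[ 0.2 -0.1 18.5] [ 0.05  0.08 -0.02]
```

View pics/w9.png

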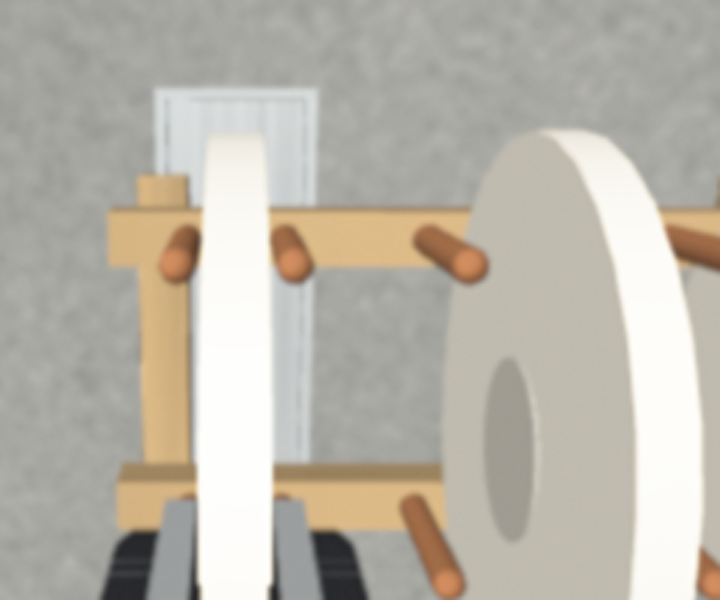

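View pics/sc9.png

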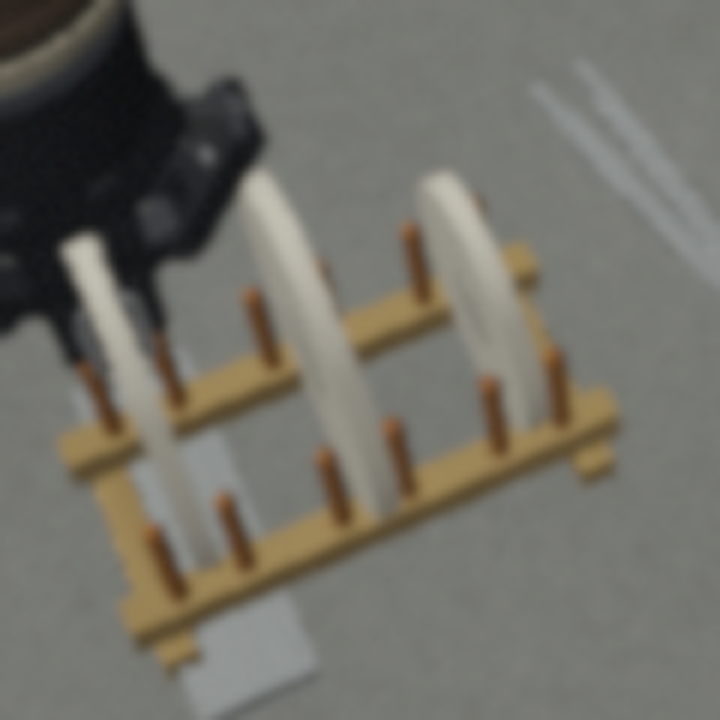

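View pics/si9.png

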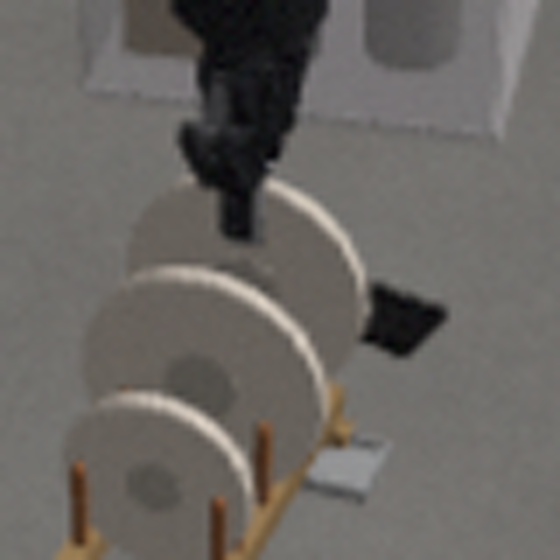

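Call:
step_arm(
  plan=[
    [[0, 0, 0.06, 0, 0, 0], [0, 0, 0.08, 0, 0, 0], [0, 0, 0.08, 0, 0, 0], [0, 0, 0.04, 0, 0, 0], [0, 0, 0, 0, 0, 0], [0, 0, 0, 0, 0, 0]],
  ],
)

```text
time: 11.75
eef_pos: [538.3, -248.8, 134.8]
tcp_rot: [0.232, 3.132, 0.001]
contact_force: [-0.4, 0.0, -2.0]
grip_width: 8.2
```

No contact yet; small steps of 0.5–1 mm now.

Call:
step_arm(
  plan=[
    [[0, 0, 0.02, 0, 0, 0], [0, 0, 0.02, 0, 0, 0], [0, 0, 0.02, 0, 0, 0], [0, 0, 0, 0, 0, 0], [0, 0, 0, 0, 0, 0]],
  ],
)

```text
time: 12.25
eef_pos: [538.3, -248.8, 131.8]
tcp_rot: [0.232, 3.132, 0.001]
contact_force: [-0.8, 0.2, -2.1]
grip_width: 8.3
```

Call:
step_arm(
  plan=[
    [[0, 0, 0.02, 0, 0, 0], [0, 0, 0, 0, 0, 0], [0, 0, 0, 0, 0, 0]],
  ],
)

```text
time: 12.55
eef_pos: [538.3, -248.8, 130.8]
tcp_rot: [0.232, 3.132, 0.001]
contact_force: [-0.4, 0.6, -2.1]
grip_width: 8.3
```

Call:
step_arm(
  plan=[
    [[0, 0, 0.02, 0, 0, 0], [0, 0, 0, 0, 0, 0], [0, 0, 0, 0, 0, 0]],
  ],
)

```text
time: 12.85
eef_pos: [538.4, -248.9, 130.1]
tcp_rot: [0.232, 3.132, 0.001]
contact_force: [-0.8, -0.3, 1.9]
grip_width: 8.0
```

Call:
step_arm(
  plan=[
    [[0, 0, 0.01, 0, 0, 0], [0, 0, 0, 0, 0, 0], [0, 0, 0, 0, 0, 0]],
  ],
)

```text
time: 13.15
eef_pos: [538.5, -248.9, 129.8]
tcp_rot: [0.232, 3.131, 0.001]
contact_force: [-1.4, 1.2, 6.3]
grip_width: 8.3
```

```bash
python3 snap.py 10 wrist scene side; python3 - <<'E'
from station import *
s=read_state();print(s["contact_force"],s["ft_torque"])
from h import *
crop(load("scene10"),190,220,270,320,7,"sc10.png")
crop(load("wrist10"),240,70,480,270,3,"w10.png")
E
```

```text
13.15 [ 538.5 -248.9  129.8] 8.285961966589825 [-1.4  1.2  6.3] [-0.15  0.59  0.74  1.82 -0.49  0.92  2.23]
[-2.08529282  0.57338867  6.58781697] [0.20374298 0.29209108 0.02220945]
```

View pics/sc10.png

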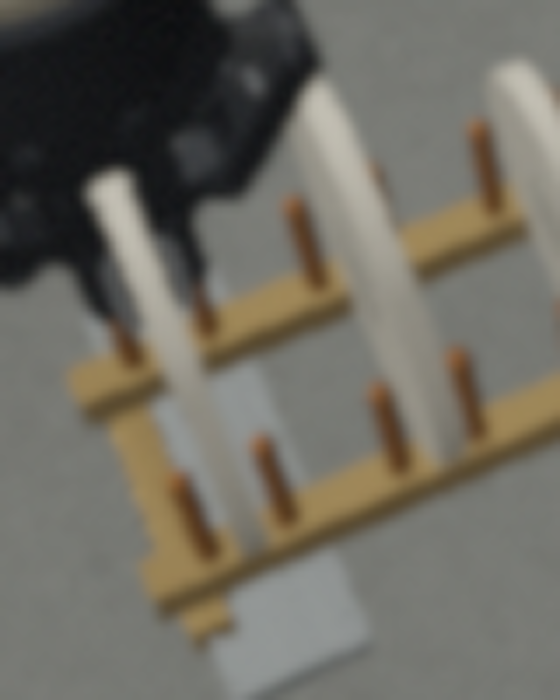

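View pics/w10.png

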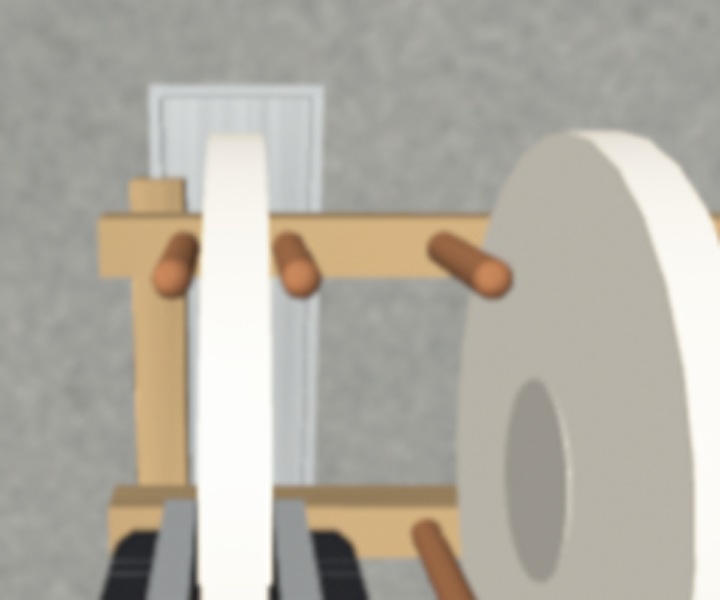

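Call:
step_arm(
  plan=[
    [[0, 0, 0, 0, 0, 0], [0, 0, 0.01, 0, 0, 0], [0, 0, 0, 0, 0, 0], [0, 0, 0, 0, 0, 0]],
  ],
  squeeze=20,
)

```text
time: 13.7
eef_pos: [538.6, -249.1, 129.7]
tcp_rot: [0.232, 3.131, 0.001]
contact_force: [-2.6, 2.4, 9.2]
grip_width: 8.1
```

Call:
step_arm(
  plan=[
    [[0, 0, 0, 0, 0, 0], [0, 0, 0, 0, 0, 0], [0, 0, 0, 0, 0, 0], [0, 0, 0, 0, 0, 0], [0, 0, 0, 0, 0, 0]],
  ],
  grip=0.75,
)

```text
time: 14.2
eef_pos: [538.3, -248.7, 128.7]
tcp_rot: [0.232, 3.132, 0.001]
contact_force: [0.3, 0.2, 0.1]
grip_width: 21.4
```

```bash
python3 snap.py 11 wrist scene side; python3 - <<'E'
from h import *
crop(load("scene11"),190,220,270,320,7,"sc11.png")
crop(load("wrist11"),200,70,480,300,2.8,"w11.png")
crop(load("side11"),305,95,385,175,7,"si11.png")
E
```

```text
14.2 [ 538.3 -248.7  128.7] 21.39814393800254 [0.3 0.2 0.1] [-0.15  0.59  0.74  1.83 -0.49  0.92  2.23]
```

View pics/w11.png

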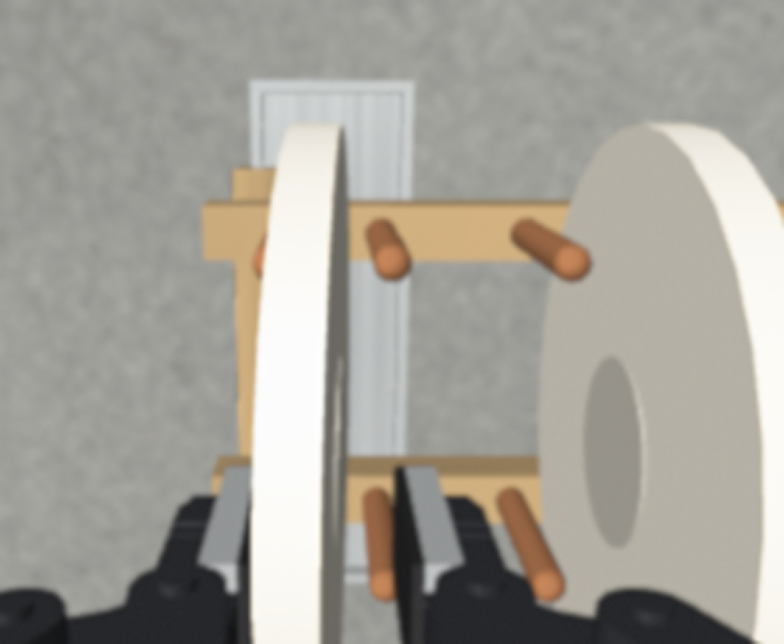

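View pics/sc11.png

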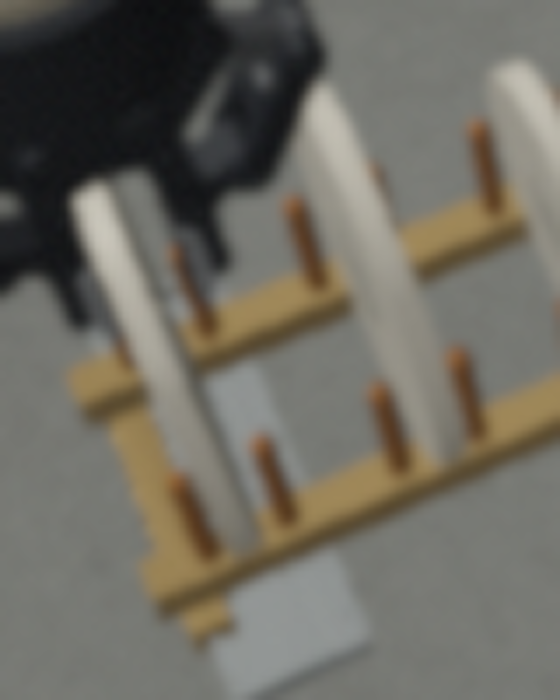

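View pics/si11.png

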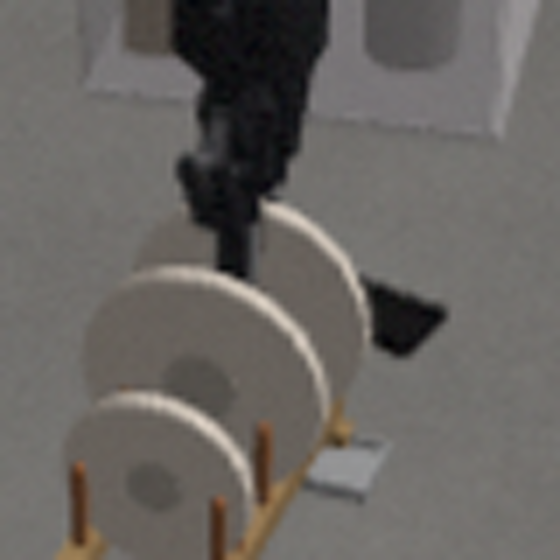

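The plate is seated but tipped a little toward −y onto the finger/tine. Neighbours look straighter, so I'll re-grip, unload the side force and release more gently.

Call:
step_arm(
  plan=[
    [[0, 0, 0, 0, 0, 0], [0, 0, 0, 0, 0, 0], [0, 0, 0, 0, 0, 0], [0, 0, 0, 0, 0, 0], [0, 0, 0, 0, 0, 0]],
  ],
  grip=1,
  squeeze=20,
)

```text
time: 14.85
eef_pos: [538.3, -248.7, 128.8]
tcp_rot: [0.232, 3.132, 0.001]
contact_force: [-0.6, 0.2, 0.1]
grip_width: 8.3
```

```bash
python3 snap.py 12 wrist; python3 - <<'E'
from station import *
s=read_state();print(s["contact_force"],s["ft_torque"])
from h import *
crop(load("wrist12"),200,70,480,300,2.8,"w12.png")
E
```

```text
14.85 [ 538.3 -248.7  128.8] 8.282017497496339 [-0.6  0.2  0.1] [-0.15  0.59  0.74  1.83 -0.49  0.92  2.23]
[-0.13502134 -0.4888279   0.4124102 ] [ 0.01694992 -0.03556406  0.05587198]
```

View pics/w12.png

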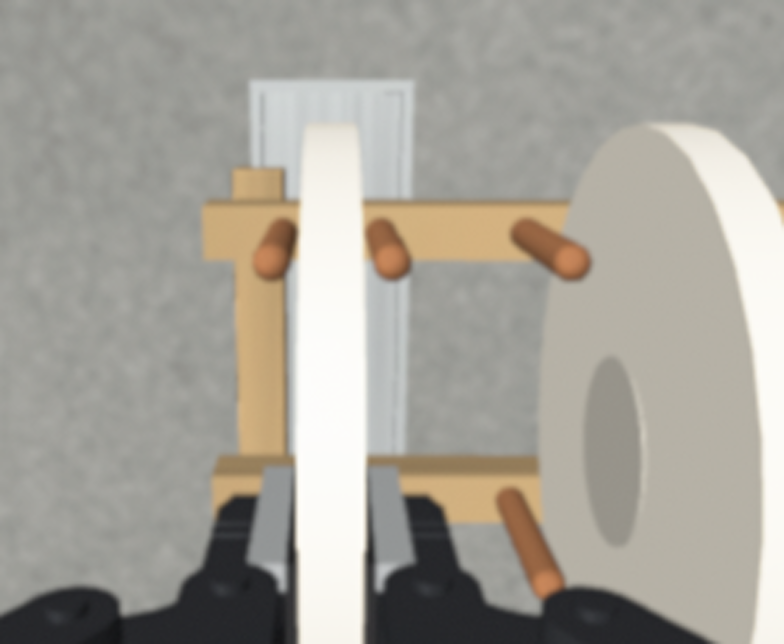

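Call:
step_arm(
  plan=[
    [[0, 0, 0, 0, 0, 0], [0, 0, 0, 0, 0, 0], [0, 0, 0, 0, 0, 0], [0, 0, 0, 0, 0, 0]],
  ],
  grip=0.88,
)

```text
time: 15.3
eef_pos: [538.3, -248.8, 128.8]
tcp_rot: [0.232, 3.132, 0.001]
contact_force: [-0.3, -0.7, 0.2]
grip_width: 10.4
```

```bash
python3 snap.py 13 wrist; python3 - <<'E'
from h import *
crop(load("wrist13"),200,70,480,300,2.8,"w13.png")
E
```

```text
15.3 [ 538.3 -248.8  128.8] 10.402200725009076 [-0.3 -0.7  0.2] [-0.15  0.59  0.74  1.83 -0.49  0.92  2.23]
```

View pics/w13.png

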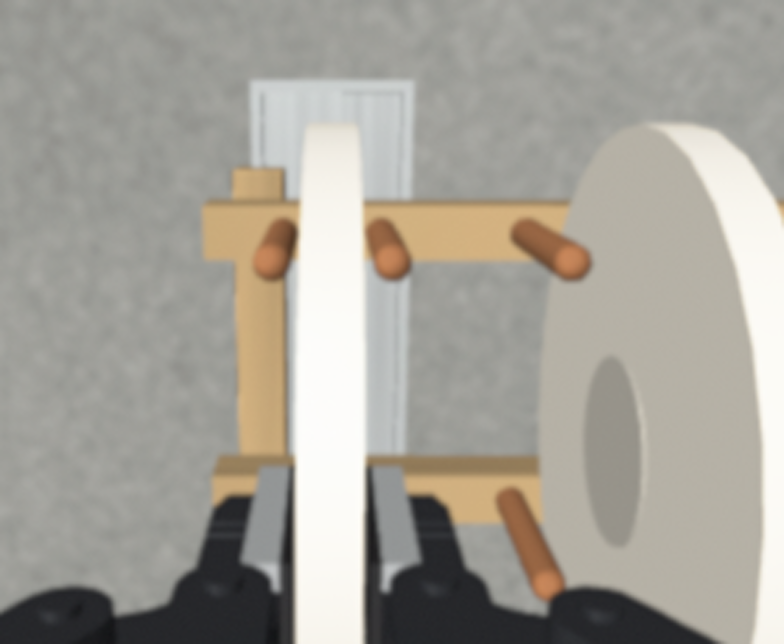

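Free of both pads and standing straight. Opening further in small increments.

Call:
step_arm(
  plan=[
    [[0, 0, 0, 0, 0, 0], [0, 0, 0, 0, 0, 0], [0, 0, 0, 0, 0, 0]],
  ],
  grip=0.83,
)

```text
time: 15.65
eef_pos: [538.3, -248.8, 128.8]
tcp_rot: [0.232, 3.132, 0.001]
contact_force: [0.6, -0.1, -0.6]
grip_width: 14.1
```

Call:
step_arm(
  plan=[
    [[0, 0, 0, 0, 0, 0], [0, 0, 0, 0, 0, 0], [0, 0, 0, 0, 0, 0], [0, 0, 0, 0, 0, 0]],
  ],
  grip=0.72,
)

```text
time: 16.05
eef_pos: [538.3, -248.8, 128.8]
tcp_rot: [0.232, 3.132, 0.001]
contact_force: [0.3, 0.3, 1.3]
grip_width: 24.0
```

```bash
python3 snap.py 14 wrist; python3 - <<'E'
from h import *
crop(load("wrist14"),200,70,480,300,2.8,"w14.png")
E
```

```text
16.05 [ 538.3 -248.8  128.8] 24.038906664922408 [0.3 0.3 1.3] [-0.15  0.59  0.74  1.83 -0.49  0.92  2.23]
```

View pics/w14.png

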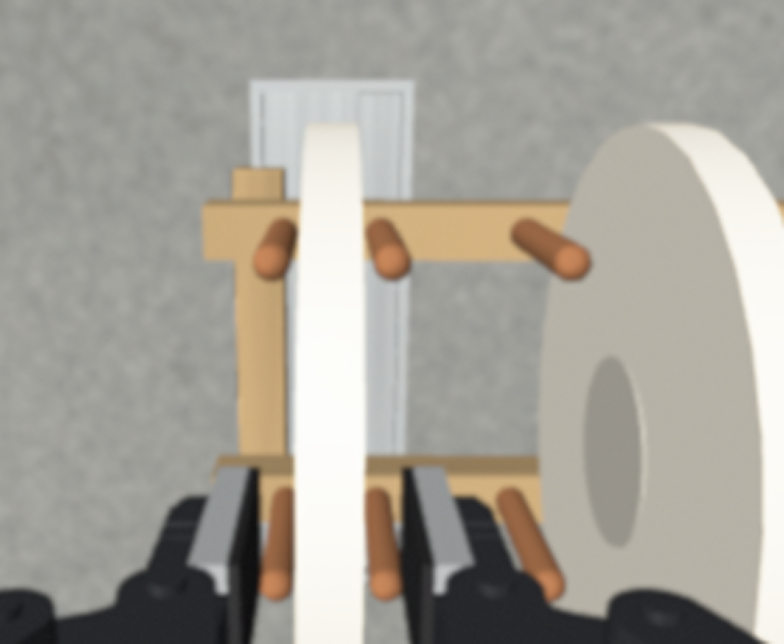

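The plate now stands upright, centred between all four tines, both pads clear. Retreating straight up.

Call:
step_arm(
  plan=[
    [[0, 0, -0.05, 0, 0, 0], [0, 0, -0.1, 0, 0, 0], [0, 0, -0.15, 0, 0, 0], [0, 0, -0.2, 0, 0, 0], [0, 0, -0.2, 0, 0, 0], [0, 0, -0.3, 0, 0, 0], [0, 0, -0.4, 0, 0, 0], [0, 0, -0.4, 0, 0, 0], [0, 0, -0.4, 0, 0, 0], [0, 0, -0.3, 0, 0, 0], [0, 0, 0, 0, 0, 0], [0, 0, 0, 0, 0, 0]],
  ],
)

```text
time: 17.3
eef_pos: [538.3, -248.8, 254.2]
tcp_rot: [0.232, 3.131, 0.001]
contact_force: [-0.3, 0.4, -0.9]
grip_width: 24.2
```

```bash
python3 snap.py 15 wrist scene side; python3 - <<'E'
from h import *
import numpy as np
crop(load("scene15"),190,130,420,320,3.4,"sc15.png")
crop(load("side15"),290,110,390,310,3,"si15.png")
np.set_printoptions(precision=1,suppress=True)
E
```

```text
17.3 [ 538.3 -248.8  254.2] 24.17502003571215 [-0.3  0.4 -0.9] [-0.23  0.46  0.84  1.69 -0.37  1.16  2.13]
```

View pics/wrist15.png

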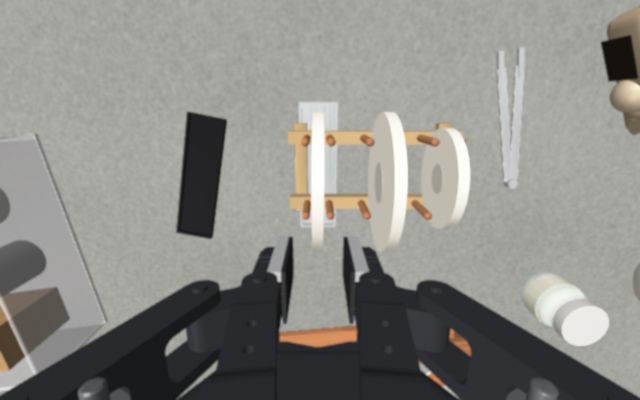

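View pics/sc15.png

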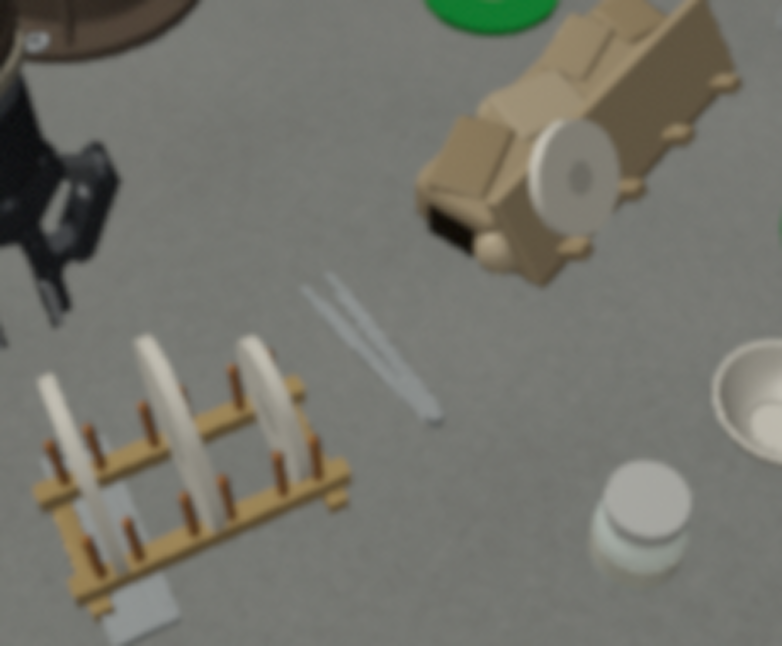

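View pics/si15.png

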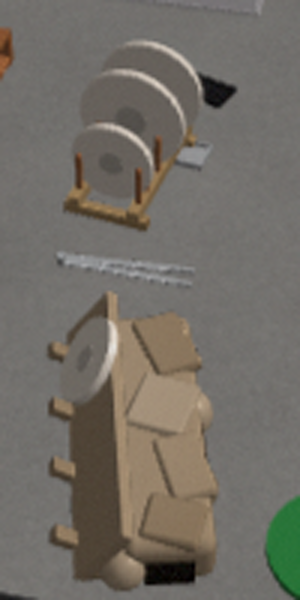

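The plate stands upright in the tray slot (wrist column 318, rows 113–247, between all four tines). The small plate, rack plates, tongs and jar are unmoved, and the arm is clear.

```bash
python3 -c "
from station import *
print(hand_in()); print(read_state()['time'])"
```

```text
the job is handed in; nothing more can be done
None
the job is handed in; nothing more can be done
```

I moved the 130 mm plate from the hide to the free slot over the steel tray and lowered it in about 1 mm at a time. It touched the rails at a TCP height of about 130 mm, against 129.7 mm expected. I let go, backed the arm straight up and handed the job in at about 17.4 s.

- **First release:** the plate tipped a few degrees toward −y inside the slot. It did not fall. I re-gripped it lightly, which brought it upright with almost no side force, then opened in small steps and it stayed upright.
- **Last pictures:** the plate is upright between all four tines, with its weight on the rails and the gripper touching nothing. The small plate, both rack plates, the tongs, jar and bowl looked unmoved.
- **Disagreement:** the cameras differed by about 3 mm on the rack's x position. I went by the plate's offset from the rack as seen in the wrist and side views. The contact height agreed with that, although a small sideways force at contact suggested it was not perfectly centred.

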